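Empty the drip tray: strainer onto its peg, tumbler into the tub

ROBOT

A 6-joint arm with a two-finger parallel gripper is mounted at the origin on the work surface. World frame = base frame: x ahead of the robot, y to its left, z up, the work surface at z = 0. Lengths are in mm, angles in rad, forces in N, time in s.
With the tool pointing down it reaches from about 275 to 750 mm from the base axis. Payload 10.2 kg.
Tool frame: the origin (TCP) lies midway between the tips of the shut fingers; the grasp point (between the pads) lies 19 mm behind it; z points along the fingers, y is the line along which they close (so a half turn about z gives the same grasp; the last joint's range is limited). The gripper opens to 85 mm and grips with 20 to 120 N. Pads are 22 mm wide; open, the fingers measure 114 mm over their backs; the gripper's body (76 mm by 85 mm) begins 54 mm behind the grasp point. The pads swing forward as they close: fully open they stand 13 mm farther back than shut.
Start: joints at [-1.366, 0.313, 1.498, -0, 1.331, -0.223], TCP at [217.795, -477.699, 231.294] pointing down, gripper open.
Joint ranges: [-2.94, 2.94], [-0.97, 2.17], [0.19, 2.56], [-1.23, 4.37], [0.02, 3.11], [-2.88, 2.88]. Speed limits (rad/s): [2.39, 2.39, 3.01, 3.14, 3.14, 3.14].

INTERFACE

Orientations are given as a unit quaternion [w, x, y, z].
In Python, from rig import ctrl gives the robot as it stands.
- The arm moves only by the tool arm_command, never from a script. Its argument "increments" is a list of rows, each an object with "dr": the turn, a rotation vector about the tool's x, y, z in units of pi/4 rad (1.0 is pi/4 rad), a list of three; "offset": the shift along the tool's x, y, z in units of 120 mm (1.0 is 120 mm), a list of three; "hand": the opening, from -1 (shut) to 1 (fully open). A call has 1 to 8 rows; each row shifts and turns the commanded pose from where the row before left it, along the tool's axes as they then stand; what a row does not reach is not made up. A row lasts 1/10 s, in which the tool goes at most 50 mm and 8.59 degrees, less where a joint would pass 70% of its speed; a pose out of reach is approached as far as the arm can. A call with a number of a shift or a turn outside -1 to 1 is refused whole. A call with a gripper value outside its range is refused whole. The fingers move at their own pace and stop on an object; "grip_force" is the grip in N (left out, the last holds). Time passes only in rows, so rows that do not move let the fingers close. It gives the time, the measured TCP pose, the force, the opening and the grip force at its end, in the units of the state.
- ctrl.sense(): the state, without advancing time (a new reading comes with each control period).
- ctrl.capture(name): name is "scene" or "top"; returns the picture (420x560x3 uint8, red, green, blue); there is no depth.
- ctrl.camera_info(name): a dict with "K" (3x3 intrinsics, pixels), "R" (3x3) and "t" (3): a world point X has camera coordinates R X + t. Camera axes: x right, y down, z forward; pixel columns grow to the right and rows downward; lengths in mm; the calibration is good to about 2 mm. A picture is of the moment at which its call begins. camera_info takes no time and is no camera call.
- ctrl.finish_job(): hands the job in; it is judged then, once.
The state is a dict: "time_s": time; "joints": joint angles; "dq": joint speeds; "tau": joint torques, N m; "eef_pos": TCP position; "ee_rot": TCP orientation; "force": force on the tool from outside, world axes, zero at the start; "wrist_torque": the same for the moment, N m; "grip_width": opening from 0.0 (shut) to 1.0 (fully open); "grip_force": force on a finger pad.
Only numpy, scipy, OpenCV 4.12 (cv2) and the standard library are available. Lean on these libraries where they do the work, as an engineer would, in place of code of your own. Each camera call takes 0.05 s, during which the arm holds its last target. There are 200 camera calls.

TASK

Empty the green drip tray: hang the steel tea strainer by the eye of its handle on the red peg clipped to the front of the dish rack, so that it hangs freely with its cup down, and stand the steel tumbler mouth-down on the floor of the orange tub beside the jar. Do not push or tip the jar or the flowered bowl.

Things in the scene. Friction and masses are not known exactly. Their poses are not given: they have to be found in the camera images.
- strainer: Steel tea strainer, 181 mm long, 110 g, standing on its cup in the tray. Origin: centre of the cup's underside; z up out of the cup's mouth, x along the handle to the eye. Cup 72 mm across at the rim, 52 at the foot, 35 tall. Handle: strip 14 mm wide (y), z 30 to 35 mm, x 33 to 107 mm. Eye: flat ring, 40 mm outside, 26 mm hole along z, centre at x = 125 mm.
- strainer_eye (a point): Centre of the strainer's eye (the 26 mm hole in the handle's end), 5 mm thick ring, hole axis along the strainer's z.
- strainer_grip (a point): Middle of the free part of the strainer's handle, at x = 66 mm, 59 mm from the eye's centre; handle 14 mm wide here, 32.5 mm above the tray floor.
- tumbler: Steel tumbler standing mouth-down in the tray. Origin: centre of its underside (the mouth), z up. 85 mm tall, 60 mm diameter at the mouth (below), 54 mm at the top; closed on top. About 90 g.
- tray: Green plastic drip tray fixed on the shelf, 200 x 340 mm (x, y), floor 5 mm thick, rim 14 mm high. Origin: centre of its underside. The strainer and the tumbler start on its floor.
- rack: White plastic two-tier dish rack, fixed: 180 mm deep (x), 360 wide (y), 246 tall. Origin: centre of its underside; front faces its -x. Tiers at 45 and 235 mm height, four steel plates on edge in the lower. A blue clip with a stub arm (26 mm wide) sticks out of the front upper bar and carries the red peg.
- peg: Red round peg on the clip arm, 9 mm diameter, 60 long, with a 12 mm ball end and a 24 mm collar (4 thick) at its root. Origin: its root, 233 mm above the shelf, 41 mm in front of the rack. The peg points along its own -x, away from the rack and 30 degrees upward from level; its y is level. Space under and around it is free.
- peg_tip (a point): Outer end of the red peg, 66 mm from its root along the peg's -x, about 266 mm above the shelf.
- tub: Orange open plastic tub, fixed, 240 x 170 mm (x, y), 65 mm tall, walls and floor 4 mm or so (inside about 232 x 162 mm). Origin: centre of its underside. It stands to the left or to the right of the tray. A jar stands in its half on +x (70 mm from the middle); the half on -x is empty.
- jar: Amber glass jar with yellow cap, 54 mm diameter, 85 mm tall, loose in the tub. Origin: centre of its underside. To be left alone.
- bowl: White ceramic bowl with blue flowers, 120 mm diameter, 52 mm tall, loose on the shelf on the side of the tray where the tub is not. Origin: centre of its underside. To be left alone.
Things that resemble listed ones, but are neither listed nor needed, are in the scene too. Leave any turquoise look-alike of the tumbler alone.

How it is judged (in metres and radians):
At the end, for the whole second after the job is handed in: The strainer hangs at rest with the peg through its eye (eye centre between root and tip, within 13 to 19 mm of the peg axis), handle within 0.5 rad of vertical, cup down. The tumbler stands mouth-down on the tub floor, within 0.15 rad of upright, at rest (x of strainer_eye in the frame of peg between -0.06 and 0.006 m and y of strainer_eye in the frame of peg between -0.013 and 0.013 m and z of strainer_eye in the frame of peg between -0.019 and 0.012 m and angle between strainer's own x axis and vertical below 0.5 rad and linear speed of strainer below 0.06 m/s and angular speed of strainer below 0.8 rad/s and x of tumbler in the frame of tub between -0.1 and 0.1 m and y of tumbler in the frame of tub between -0.065 and 0.065 m and z of tumbler in the frame of tub between 0 and 0.012 m and angle between tumbler's own z axis and vertical below 0.15 rad and linear speed of tumbler below 0.03 m/s); the robot touches nothing.
It fails at once if the flowered bowl is pushed more than 30 mm from its place or tipped over (distance of bowl from where it was at the start of the episode above 0.03 m or angle between bowl's own z axis and vertical above 0.5 rad).
It fails at once if the jar in the tub is pushed more than 30 mm from its place or tipped over (distance of jar from where it was at the start of the episode above 0.03 m or angle between jar's own z axis and vertical above 0.5 rad).
It also fails if it takes over 59 s, if anything falls off the work surface, if the arm or the gripper's body presses on something with over 40 N, if the wrist force passes 120 N, or if a joint passes its speed limit or range.

## Working session

There is one attempt and no reset: what is moved stays moved. The work goes in short steps, Python scripts to look and compute and a tool call to move; the robot and the scene stay as the last step left them, time stands still between calls to the robot, and variables do not carry over. Pictures are saved under pics/ and viewed, at most 10 in all, crops included, and the job is handed in when it is done.

Besides the shell and the picture viewer there is one more tool, called after "Emit:" as name(argument=value, ...), one argument or row to a line, values as JSON. arm_command: Moves the arm, as the interface text tells. Shifts and turns lie within -1 to 1; 1 stands for 120 mm of shift or pi/4 rad of turn. Its arguments: {"type":"object","properties":{"increments":{"type":"array"},"grip_force":{"type":"number"}},"required":["increments"]}

```bash
mkdir -p pics
python3 - <<'E'
from rig import ctrl
import cv2,numpy as np
for n in("scene","top"):
    im=ctrl.capture(n); cv2.imwrite(f"pics/{n}0.png",im[:,:,::-1]); c=ctrl.camera_info(n); print(n,np.round(c["K"],1).tolist(),np.round(c["R"],4).tolist(),np.round(c["t"],1).tolist())
print(ctrl.sense())
E
```

```text
scene [[383.3, 0.0, 279.8], [0.0, 383.3, 218.4], [0.0, 0.0, 1.0]] [[-0.2585, 0.9659, 0.0145], [0.619, 0.1771, -0.7652], [-0.7417, -0.1888, -0.6436]] [141.9, -248.5, 1523.9]
top [[395.0, 0.0, 274.2], [0.0, 395.0, 212.5], [0.0, 0.0, 1.0]] [[-0.0116, -0.9996, -0.0259], [-0.9817, 0.0163, -0.1899], [0.1902, 0.0233, -0.9815]] [26.6, 637.7, 1014.9]
{'time_s': 0.1, 'joints': array([-1.36638985e+00,  3.13375790e-01,  1.49836295e+00, -1.72503549e-05,
        1.33102067e+00, -2.23388714e-01]), 'dq': array([-0.00083479, -0.00150555, -0.0011569 , -0.00127282,  0.0015314 ,
       -0.00132857]), 'tau': array([ 2.00518240e-03, -4.12900722e+01, -2.60139656e+01, -2.00848858e-04,
        3.00314750e-03, -1.67279796e-05]), 'eef_pos': array([ 217.74545371, -477.45467908,  230.80096084]), 'ee_rot': array([-5.83430421e-04,  9.77210394e-01,  2.12272244e-01, -2.84002845e-06]), 'force': array([-0.60439511,  0.01890652,  0.13791345]), 'wrist_torque': array([ 0.02518097,  0.07371221, -0.05647823]), 'grip_force': 0.0, 'grip_width': 1.0009625387980774}
```

View pics/scene0.png

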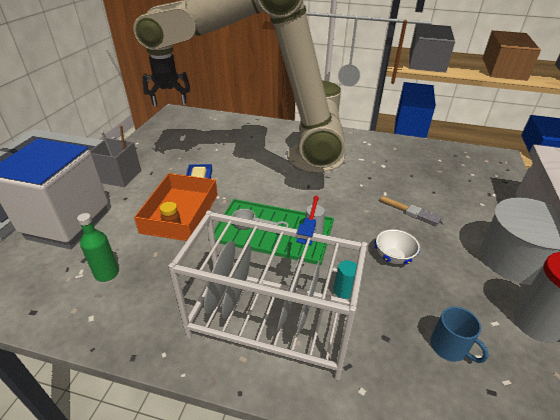

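View pics/top0.png

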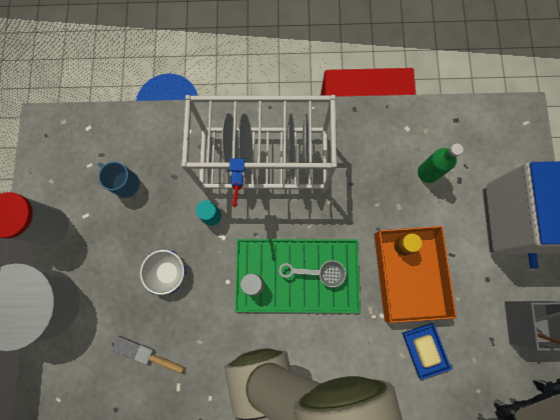

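The top view shows the eye near px (288,270), the strainer cup at (332,273), the tumbler at (251,287), the peg around (236,195), the tub at (415,275) and the jar at (411,243). Next I'll measure these precisely.

```bash
cat > h.py <<'E'
from rig import ctrl
import cv2,numpy as np
from scipy.spatial.transform import Rotation as Rot
C={n:{k:np.array(v) for k,v in ctrl.camera_info(n).items()if k in"KRt"} for n in("scene","top")}
def ray(n,p):
    c=C[n];d=c["R"].T@np.linalg.inv(c["K"])@np.array([p[0],p[1],1.]);return -c["R"].T@c["t"],d
def plane(n,p,z):
    o,d=ray(n,p);return o+d*(z-o[2])/d[2]
def tri(p,q):
    A=[];b=[]
    for n,x in(("scene",p),("top",q)):
        o,d=ray(n,x);d=d/np.linalg.norm(d);M=np.eye(3)-np.outer(d,d);A.append(M);b.append(M@o)
    r=np.linalg.lstsq(np.vstack(A),np.hstack(b),rcond=None);return r[0]
def proj(n,X):
    c=C[n];v=c["K"]@(c["R"]@np.array(X)+c["t"]);return v[:2]/v[2]
E
python3 - <<'E'
from h import *
t=cv2.imread("pics/top0.png");s=cv2.imread("pics/scene0.png")
a=cv2.resize(t[180:330,180:360],None,fx=4.4,fy=4,interpolation=2) if 0 else cv2.resize(t[150:300+20,195:375],None,fx=3.5,fy=3.5,interpolation=cv2.INTER_CUBIC)
cv2.imwrite("pics/a.png",a)
cv2.imwrite("pics/b.png",cv2.resize(s[185:275,205:365],None,fx=5,fy=5,interpolation=cv2.INTER_CUBIC))
for n,im in(("top",t),("scene",s)):
    h=cv2.cvtColor(im,cv2.COLOR_BGR2HSV)
    for nm,lo,hi in(("red",(0,190,80),(5,255,255)),("orange",(6,180,80),(14,255,255)),("green",(50,150,60),(75,255,255)),("yellow",(20,180,100),(32,255,255))):
        m=cv2.inRange(h,lo,hi)
        for c in cv2.findContours(m,0,2)[0]:
            if cv2.contourArea(c)>15:
                r=cv2.minAreaRect(c);print(n,nm,cv2.contourArea(c),cv2.boundingRect(c),np.round(cv2.boxPoints(r)).astype(int).tolist())
E
```

```text
top red 1014.0 (0, 193, 29, 45) [[0, 193], [28, 193], [28, 237], [0, 237]]
top red 44.5 (233, 186, 8, 20) [[233, 186], [240, 186], [240, 205], [233, 205]]
top red 2220.0 (322, 68, 93, 28) [[321, 70], [414, 68], [414, 94], [322, 96]]
top orange 6280.5 (375, 226, 81, 97) [[374, 231], [445, 223], [456, 317], [385, 326]]
top green 8677.5 (235, 239, 125, 74) [[235, 311], [236, 238], [360, 240], [359, 312]]
top green 480.0 (418, 148, 38, 28) [[415, 170], [443, 145], [458, 162], [430, 187]]
top yellow 259.0 (402, 234, 20, 18) [[402, 234], [421, 234], [421, 251], [402, 251]]
scene red 229.0 (547, 252, 13, 36) [[547, 252], [559, 252], [559, 287], [547, 287]]
scene red 48.5 (310, 196, 8, 23) [[309, 218], [314, 195], [318, 196], [313, 219]]
scene orange 3628.0 (134, 173, 83, 68) [[128, 225], [179, 154], [224, 187], [173, 257]]
scene orange 16.0 (251, 61, 13, 14) [[249, 63], [258, 59], [263, 70], [254, 75]]
scene orange 22.0 (268, 36, 10, 16) [[266, 48], [271, 35], [279, 39], [273, 51]]
scene orange 80.5 (250, 33, 17, 14) [[249, 41], [259, 31], [268, 41], [259, 50]]
scene orange 16.5 (400, 20, 7, 26) [[399, 45], [404, 20], [406, 20], [401, 45]]
scene green 310.0 (304, 241, 23, 24) [[304, 261], [311, 239], [327, 244], [319, 266]]
scene green 435.5 (275, 235, 30, 25) [[275, 254], [282, 233], [306, 241], [299, 262]]
scene green 444.5 (249, 229, 30, 25) [[248, 249], [252, 228], [279, 234], [274, 254]]
scene green 353.5 (220, 224, 33, 24) [[220, 242], [224, 222], [252, 228], [248, 248]]
scene green 1160.5 (81, 223, 37, 58) [[74, 230], [98, 219], [122, 273], [98, 284]]
scene green 92.0 (215, 222, 12, 19) [[210, 236], [220, 219], [226, 223], [216, 240]]
scene green 109.5 (323, 216, 11, 19) [[322, 233], [325, 216], [333, 218], [330, 235]]
scene green 862.5 (225, 199, 81, 30) [[225, 215], [228, 197], [305, 212], [302, 229]]
scene yellow 159.5 (160, 202, 17, 14) [[159, 204], [174, 200], [178, 212], [163, 217]]
```

View pics/a.png

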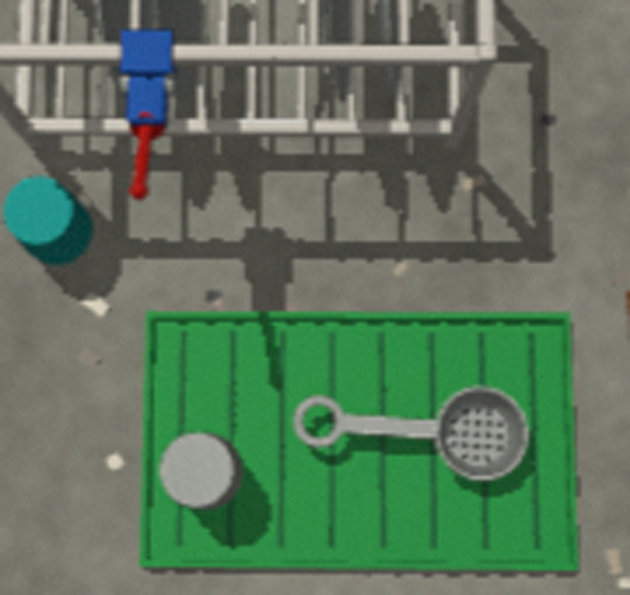

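View pics/b.png

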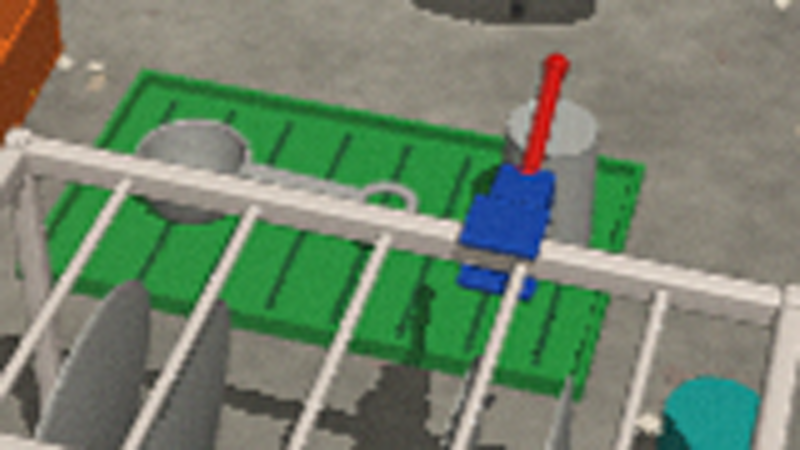

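Crop a puts the eye at (286,270), the cup rim at (332.4,273.4), the tumbler top at (251.5,284) and the peg ball at (234.1,204.2). Crop b puts the ball at (315.8,197) in the scene view.

Run:
```python
from h import *
np.set_printoptions(precision=1,suppress=True)
f=lambda u,v:(195+(u+.5)/3.5-.5,150+(v+.5)/3.5-.5)
g=lambda u,v:(205+(u+.5)/5-.5,185+(v+.5)/5-.5)
P=lambda u,v,z:plane("top",f(u,v),z)
e=P(319,421,40);c=P(482,433,40);print("eye",e,"cup",c,np.linalg.norm(e-c),"yaw",np.arctan2(*(e-c)[1::-1]))
print("eye tri",tri(g(388,199),f(319,421)),"cup tri",tri(g(193,160),f(482,433)))
print("tumbler",P(199,470,90),tri(g(552,126),f(199,470)))
print("tip tri",tri(g(556,63),f(138,190)),"plane",P(138,190,263))
print("root",P(146,125,233),"tri mid", tri(g(533,170),f(146,128)))
print("bar",plane("top",(190,164),243),plane("top",(330,163),243))
print("tub",[plane("top",p,65) for p in((376,229),(443,227),(455,318),(386,324))])
print("jar",plane("top",(411.5,242.5),85), "tray",[plane("top",p,14) for p in((235,311),(236,238),(360,240),(359,312))])
print("turq",P(40,211,85))
```

```text
eye [483.6 -11.3  40. ] cup [ 472.8 -136.4   40. ] 125.49444887535007 yaw 1.485138288444236
eye tri [483.5 -11.   40.3] cup tri [ 473.1 -137.2   33.2]
tumbler [446.8  77.4  90. ] [446.8  77.8  87.4]
tip tri [619.9 101.  263.2] plane [619.8 101.7 263. ]
root [670.3 100.6 233. ] tri mid [667.  100.4 237.3]
bar [720.9 207.8 243. ] [ 716.8 -116.6  243. ]
tub [array([ 587.8, -254.4,   65. ]), array([ 590.4, -432.2,   65. ]), array([ 355.3, -440.9,   65. ]), array([ 342.2, -265. ,   65. ])]
jar [ 548.  -339.3   85. ] tray [array([375.8, 128.7,  14. ]), array([575.7, 127.3,  14. ]), array([ 565. , -220.1,   14. ]), array([ 369.7, -207.1,   14. ])]
turq [643.5 199.6  85. ]
```

Emit:
arm_command(
  increments=[
    {"dr": [0, 0, -0.182], "offset": [0, 0, 0], "hand": 1},
    {"dr": [0, 0, -0.182], "offset": [0, 0, 0], "hand": 1},
    {"dr": [0, 0, -0.182], "offset": [0, 0, 0], "hand": 1},
    {"dr": [0, 0, -0.182], "offset": [0, 0, 0], "hand": 1},
    {"dr": [0, 0, -0.182], "offset": [0, 0, 0], "hand": 1},
    {"dr": [0, 0, -0.182], "offset": [0, 0, 0], "hand": 1},
    {"dr": [0, 0, -0.182], "offset": [0, 0, 0], "hand": 1},
    {"dr": [0, 0, -0.182], "offset": [0, 0, 0], "hand": 1},
  ],
)

```text
time_s: 0.9
eef_pos: [217.8, -477.5, 231.0]
ee_rot: [-0.0, 0.705, 0.709, 0.0]
force: [-0.6, 0.4, 0.5]
grip_width: 0.998
grip_force: 0.0
```

Emit:
arm_command(
  increments=[
    {"dr": [0, 0, 0], "offset": [0.29, 0.12, 0.037], "hand": 1},
    {"dr": [0, 0, 0], "offset": [0.29, 0.12, 0.037], "hand": 1},
    {"dr": [0, 0, 0], "offset": [0.29, 0.12, 0.037], "hand": 1},
    {"dr": [0, 0, 0], "offset": [0.29, 0.12, 0.037], "hand": 1},
    {"dr": [0, 0, 0], "offset": [0.29, 0.12, 0.037], "hand": 1},
    {"dr": [0, 0, 0], "offset": [0.29, 0.12, 0.037], "hand": 1},
    {"dr": [0, 0, 0], "offset": [0.29, 0.12, 0.037], "hand": 1},
    {"dr": [0, 0, 0], "offset": [0.29, 0.12, 0.037], "hand": 1},
  ],
)

```text
time_s: 1.7
eef_pos: [333.0, -197.7, 195.5]
ee_rot: [-0.0, 0.707, 0.707, 0.0]
force: [0.1, -1.4, 0.3]
grip_width: 0.997
grip_force: 0.0
```

```bash
cat > st.py <<'E'
from h import *
import json
s=ctrl.sense()
w,x,y,z=s["ee_rot"];R=Rot.from_quat([x,y,z,w]).as_matrix()
np.set_printoptions(precision=3,suppress=True)
open("log.jsonl","a").write(json.dumps([s["joints"].tolist(),s["eef_pos"].tolist(),R.tolist()])+"\n")
print(s["time_s"],"q",s["joints"],"p",s["eef_pos"],"F",s["force"],"w",s["grip_width"],s["grip_force"]);print(R)
E
python3 st.py
```

```text
1.7 q [-0.841  0.04   1.926  0.     1.176 -0.841] p [ 333.03  -197.696  195.491] F [ 0.064 -1.425  0.316] w 0.9965599172297793 0.0
[[-0.  1. -0.]
 [ 1.  0.  0.]
 [ 0. -0. -1.]]
```

Emit:
arm_command(
  increments=[
    {"dr": [0, 0, 0], "offset": [0.286, 0.1185, 0.065], "hand": 1},
    {"dr": [0, 0, 0], "offset": [0.286, 0.1185, 0.065], "hand": 1},
    {"dr": [0, 0, 0], "offset": [0.286, 0.1185, 0.065], "hand": 1},
    {"dr": [0, 0, 0], "offset": [0.286, 0.1185, 0.065], "hand": 1},
    {"dr": [0, 0, 0], "offset": [0.286, 0.1185, 0.065], "hand": 1},
    {"dr": [0, 0, 0], "offset": [0.286, 0.1185, 0.065], "hand": 1},
    {"dr": [0, 0, 0], "offset": [0.286, 0.1185, 0.065], "hand": 1},
    {"dr": [0, 0, 0], "offset": [0.286, 0.1185, 0.065], "hand": 1},
  ],
)

```text
time_s: 2.5
eef_pos: [446.7, 77.0, 132.9]
ee_rot: [-0.0, 0.707, 0.707, -0.0]
force: [0.4, -0.6, -0.3]
grip_width: 1.003
grip_force: 0.0
```

```bash
python3 st.py
```

```text
2.5 q [-0.089  0.268  1.838 -0.     1.036 -0.089] p [446.674  77.011 132.898] F [ 0.387 -0.638 -0.256] w 1.002882231230305 0.0
[[-0.001  1.    -0.   ]
 [ 1.     0.001 -0.   ]
 [-0.    -0.    -1.   ]]
```

Descend 80 mm and grip, then lift.

Emit:
arm_command(
  increments=[
    {"dr": [0, 0, 0], "offset": [0, 0, 0.2], "hand": 1},
    {"dr": [0, 0, 0], "offset": [0, 0, 0.2], "hand": 1},
    {"dr": [0, 0, 0], "offset": [0, 0, 0.17], "hand": 1},
    {"dr": [0, 0, 0], "offset": [0, 0, 0.1], "hand": 1},
    {"dr": [0, 0, 0], "offset": [0, 0, 0], "hand": -1},
    {"dr": [0, 0, 0], "offset": [0, 0, 0], "hand": -1},
    {"dr": [0, 0, 0], "offset": [0, 0, 0], "hand": -1},
    {"dr": [0, 0, 0], "offset": [0, 0, 0], "hand": -1},
  ],
  grip_force=35,
)

```text
time_s: 3.3
eef_pos: [446.9, 75.4, 53.9]
ee_rot: [0.001, 0.707, 0.707, 0.0]
force: [-0.5, 0.4, 5.8]
grip_width: 0.637
grip_force: 37.7
```

Emit:
arm_command(
  increments=[
    {"dr": [0, 0, 0], "offset": [0, 0, 0], "hand": -1},
    {"dr": [0, 0, 0], "offset": [0, 0, 0], "hand": -1},
    {"dr": [0, 0, 0], "offset": [0, 0, -0.1], "hand": -1},
    {"dr": [0, 0, 0], "offset": [0, 0, -0.2], "hand": -1},
    {"dr": [0, 0, 0], "offset": [0, 0, -0.3], "hand": -1},
    {"dr": [0, 0, 0], "offset": [0, 0, -0.3], "hand": -1},
    {"dr": [0, 0, 0], "offset": [0, 0, -0.2], "hand": -1},
  ],
)

```text
time_s: 4.0
eef_pos: [446.9, 75.4, 187.6]
ee_rot: [0.001, 0.707, 0.707, 0.001]
force: [0.7, 0.4, -1.1]
grip_width: 0.64
grip_force: 37.7
```

```bash
python3 st.py
```

```text
4.0 q [-0.092  0.196  1.77   0.     1.173 -0.093] p [446.882  75.359 187.646] F [ 0.656  0.446 -1.106] w 0.6401512619817835 37.65073038171977
[[-0.001  1.     0.003]
 [ 1.     0.001 -0.   ]
 [-0.     0.003 -1.   ]]
```

Emit:
arm_command(
  increments=[
    {"dr": [0, 0, 0], "offset": [-0.15, -0.01, 0], "hand": -1},
    {"dr": [0, 0, 0], "offset": [-0.3, -0.02, 0], "hand": -1},
    {"dr": [0, 0, 0], "offset": [-0.3, -0.02, 0], "hand": -1},
    {"dr": [0, 0, 0], "offset": [-0.3, -0.02, 0], "hand": -1},
    {"dr": [0, 0, 0], "offset": [-0.3, -0.02, 0], "hand": -1},
    {"dr": [0, 0, 0], "offset": [-0.3, -0.02, 0], "hand": -1},
    {"dr": [0, 0, 0], "offset": [-0.3, -0.02, 0], "hand": -1},
    {"dr": [0, 0, 0], "offset": [-0.3, -0.02, 0], "hand": -1},
  ],
)

```text
time_s: 4.8
eef_pos: [428.2, -196.1, 185.3]
ee_rot: [0.0, 0.707, 0.707, 0.0]
force: [0.2, 0.7, -0.9]
grip_width: 0.641
grip_force: 37.6
```

Emit:
arm_command(
  increments=[
    {"dr": [0, 0, 0], "offset": [-0.3, -0.02, 0], "hand": -1},
    {"dr": [0, 0, 0], "offset": [-0.3, -0.02, 0], "hand": -1},
    {"dr": [0, 0, 0], "offset": [-0.3, -0.02, 0], "hand": -1},
    {"dr": [0, 0, 0], "offset": [-0.3, -0.02, 0], "hand": -1},
    {"dr": [0, 0, 0], "offset": [-0.1, -0.01, 0], "hand": -1},
    {"dr": [0, 0, 0], "offset": [0, 0, 0], "hand": -1},
  ],
)

```text
time_s: 5.4
eef_pos: [417.5, -351.6, 184.7]
ee_rot: [-0.0, 0.708, 0.707, 0.0]
force: [-0.7, 1.1, -0.7]
grip_width: 0.641
grip_force: 37.6
```

```bash
python3 st.py; python3 -c "
from h import *
cv2.imwrite('pics/t1.png',cv2.resize(ctrl.capture('scene')[130:260,100:300,::-1],None,fx=4,fy=4))"
```

```text
5.4 q [-0.915  0.398  1.504 -0.     1.241 -0.913] p [ 417.466 -351.568  184.738] F [-0.727  1.147 -0.703] w 0.6406028476958422 37.63637901851325
[[ 0.001  1.    -0.   ]
 [ 1.    -0.001  0.   ]
 [ 0.    -0.    -1.   ]]
```

View pics/t1.png

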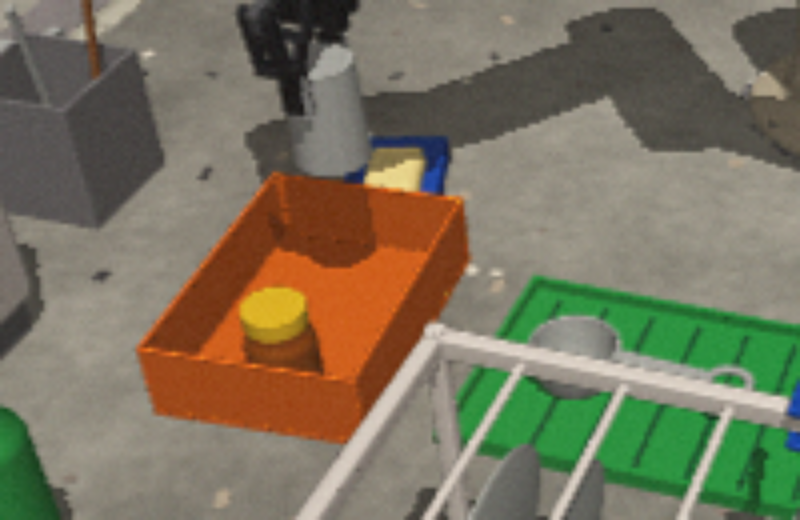

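The tumbler is held over the rear half of the tub; in the crop it is at (330,110) and the jar cap at (275,315). Next I'll lower it.

Emit:
arm_command(
  increments=[
    {"dr": [0, 0, 0], "offset": [0, 0, 0.15], "hand": -1},
    {"dr": [0, 0, 0], "offset": [0, 0, 0.25], "hand": -1},
    {"dr": [0, 0, 0], "offset": [0, 0, 0.25], "hand": -1},
    {"dr": [0, 0, 0], "offset": [0, 0, 0.2], "hand": -1},
    {"dr": [0, 0, 0], "offset": [0, 0, 0.15], "hand": -1},
    {"dr": [0, 0, 0], "offset": [0, 0, 0.05], "hand": -1},
    {"dr": [0, 0, 0], "offset": [0, 0, 0.02], "hand": -1},
    {"dr": [0, 0, 0], "offset": [0, 0, 0], "hand": -1},
  ],
)

```text
time_s: 6.25
eef_pos: [418.3, -350.4, 57.4]
ee_rot: [0.001, 0.707, 0.708, -0.0]
force: [-0.4, 0.1, -1.0]
grip_width: 0.64
grip_force: 37.6
```

```bash
python3 st.py
```

```text
6.25 q [-0.912  0.555  1.633  0.     0.953 -0.913] p [ 418.307 -350.39    57.35 ] F [-0.363  0.08  -0.977] w 0.6402375448912864 37.62752575988998
[[-0.001  1.     0.001]
 [ 1.     0.001 -0.001]
 [-0.001  0.001 -1.   ]]
```

Lower about 4 mm until contact, then release partway, retreat and open fully.

Emit:
arm_command(
  increments=[
    {"dr": [0, 0, 0], "offset": [0, 0, 0.015], "hand": -1},
    {"dr": [0, 0, 0], "offset": [0, 0, 0.015], "hand": -1},
    {"dr": [0, 0, 0], "offset": [0, 0, 0.008], "hand": -1},
    {"dr": [0, 0, 0], "offset": [0, 0, 0], "hand": -1},
  ],
)

```text
time_s: 6.65
eef_pos: [418.1, -350.8, 52.9]
ee_rot: [0.0, 0.707, 0.707, -0.0]
force: [-1.3, 2.9, 6.4]
grip_width: 0.639
grip_force: 38.4
```

Emit:
arm_command(
  increments=[
    {"dr": [0, 0, 0], "offset": [0, 0, 0], "hand": 0.8},
    {"dr": [0, 0, 0], "offset": [0, 0, 0], "hand": 0.8},
    {"dr": [0, 0, 0], "offset": [0, 0, 0], "hand": 0.8},
    {"dr": [0, 0, 0], "offset": [0, 0, -0.1], "hand": 0.8},
    {"dr": [0, 0, 0], "offset": [0, 0, -0.3], "hand": 0.8},
    {"dr": [0, 0, 0], "offset": [0, 0, -0.35], "hand": 0.8},
    {"dr": [0, 0, 0], "offset": [0, 0, -0.3], "hand": 0.8},
  ],
)

```text
time_s: 7.35
eef_pos: [418.0, -350.7, 181.0]
ee_rot: [0.001, 0.707, 0.707, -0.0]
force: [0.4, -0.8, 0.1]
grip_width: 0.901
grip_force: 0.0
```

```bash
python3 st.py
cat > fit.py <<'E'
# wrist-in-plane kinematics fit: lateral offset d, shoulder height H, links A,B, wrist-to-TCP T
import json,numpy as np
from scipy.optimize import least_squares
D=[json.loads(l) for l in open("log.jsonl")]
D.append([[-1.36638985,.313375790,1.49836295,0,1.33102067,-.223388714],[217.745,-477.455,230.801],None])
def r(p):
    d,H,A,B,T,a0=p;o=[]
    for q,x,_ in D:
        q1,q2,q3,q5=q[0],q[1],q[2],q[4]
        rad=a0+A*np.sin(q2)+B*np.sin(q2+q3)+T*np.sin(q2+q3+q5)
        z=H+A*np.cos(q2)+B*np.cos(q2+q3)+T*np.cos(q2+q3+q5)
        o+=[rad*np.cos(q1)-d*np.sin(q1)-x[0],rad*np.sin(q1)+d*np.cos(q1)-x[1],z-x[2]]
    return o
s=least_squares(r,[100,300,500,400,200,0]);print(s.x,np.abs(s.fun).max())
E
python3 fit.py
```

```text
7.35 q [-0.913  0.4    1.511 -0.     1.229 -0.914] p [ 417.971 -350.7    180.987] F [ 0.404 -0.782  0.121] w 0.9009643304070551 0.0
[[-0.001  1.     0.001]
 [ 1.     0.001 -0.001]
 [-0.001  0.001 -1.   ]]
[ 116.29971188 -411.65295595  430.41477174  396.74554585 -329.78932168
  -11.7661086 ] 5.400093099308776
```

Emit:
arm_command(
  increments=[
    {"dr": [-0.1, 0.078, 0], "offset": [0, 0, 0], "hand": 0.8},
    {"dr": [0, 0, 0], "offset": [0, 0, 0], "hand": 0.8},
  ],
)

```text
time_s: 7.55
eef_pos: [417.3, -351.6, 179.5]
ee_rot: [0.007, 0.707, 0.706, 0.05]
force: [-0.8, 1.0, -0.2]
grip_width: 0.898
grip_force: 0.0
```

```bash
python3 st.py
```

```text
7.55 q [-0.963  0.392  1.53   0.107  1.225 -0.998] p [ 417.28  -351.561  179.46 ] F [-0.819  0.956 -0.226] w 0.8975969972111228 0.0
[[-0.001  0.997  0.08 ]
 [ 0.998 -0.004  0.06 ]
 [ 0.06   0.08  -0.995]]
```

Emit:
arm_command(
  increments=[
    {"dr": [0.1, -0.078, 0], "offset": [0, 0, 0], "hand": 0.3},
    {"dr": [0, 0, 0], "offset": [0.333, 0.072, 0.08], "hand": 0.3},
    {"dr": [0, 0, 0], "offset": [0.333, 0.072, 0.08], "hand": 0.3},
    {"dr": [0, 0, 0], "offset": [0.333, 0.072, 0.08], "hand": 0.3},
    {"dr": [0, 0, 0], "offset": [0.333, 0.072, 0.08], "hand": 0.3},
    {"dr": [0, 0, 0], "offset": [0.333, 0.072, 0.08], "hand": 0.3},
    {"dr": [0, 0, 0], "offset": [0.333, 0.072, 0.08], "hand": 0.3},
    {"dr": [0, 0, 0], "offset": [0.333, 0.072, 0.08], "hand": 0.3},
  ],
)

```text
time_s: 8.35
eef_pos: [477.9, -69.1, 110.2]
ee_rot: [-0.0, 0.707, 0.707, -0.001]
force: [1.3, 0.6, -0.3]
grip_width: 0.651
grip_force: 0.0
```

Emit:
arm_command(
  increments=[
    {"dr": [0, 0, 0.11], "offset": [0, 0, 0], "hand": 0.3},
    {"dr": [0, 0, 0], "offset": [0, 0, 0], "hand": 0.3},
  ],
)

```text
time_s: 8.55
eef_pos: [477.9, -69.8, 110.3]
ee_rot: [-0.0, 0.736, 0.677, -0.001]
force: [0.4, -0.5, 0.5]
grip_width: 0.652
grip_force: 0.0
```

```bash
python3 st.py; python3 -c "
from h import *
cv2.imwrite('pics/t2.png',cv2.resize(ctrl.capture('top')[220:340,230:450,::-1],None,fx=3.6,fy=3.6))
cv2.imwrite('pics/t2s.png',ctrl.capture('scene')[:,:,::-1])"
```

```text
8.55 q [-0.387  0.361  1.777 -0.002  1.005 -0.302] p [477.914 -69.831 110.338] F [ 0.427 -0.467  0.489] w 0.6521371132587982 0.0
[[ 0.084  0.996 -0.002]
 [ 0.996 -0.084 -0.001]
 [-0.001 -0.002 -1.   ]]
```

View pics/t2.png

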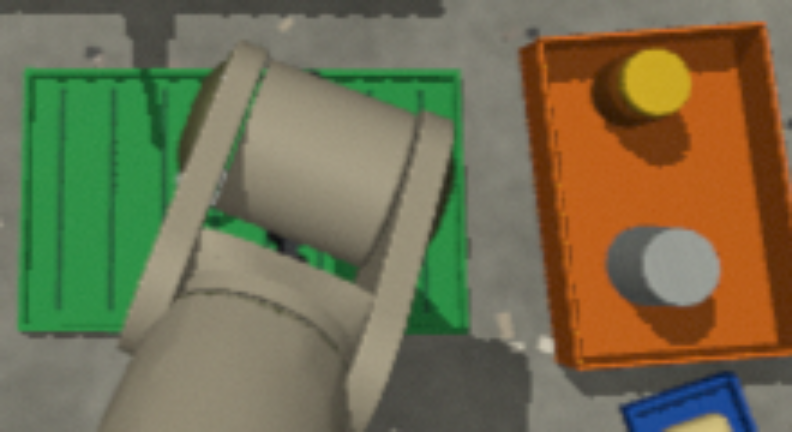

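The tumbler stands upright in the tub at crop (680,267), clear of the jar at (655,82). Next I'll grip the strainer's handle.

Emit:
arm_command(
  increments=[
    {"dr": [0, 0, 0], "offset": [0, 0, 0.2], "hand": 0.3},
    {"dr": [0, 0, 0], "offset": [0, 0, 0.25], "hand": 0.3},
    {"dr": [0, 0, 0], "offset": [0, 0, 0.18], "hand": 0.3},
    {"dr": [0, 0, 0], "offset": [0, 0, 0.1], "hand": 0.3},
    {"dr": [0, 0, 0], "offset": [0, 0, 0], "hand": -1},
    {"dr": [0, 0, 0], "offset": [0, 0, 0], "hand": -1},
    {"dr": [0, 0, 0], "offset": [0, 0, 0], "hand": -1},
    {"dr": [0, 0, 0], "offset": [0, 0, 0], "hand": -1},
  ],
  grip_force=70,
)

```text
time_s: 9.45
eef_pos: [478.9, -71.2, 24.2]
ee_rot: [0.001, 0.737, 0.676, 0.0]
force: [0.1, 0.6, 2.2]
grip_width: 0.136
grip_force: 68.2
```

Emit:
arm_command(
  increments=[
    {"dr": [0, 0, 0], "offset": [0, 0, 0], "hand": -1},
    {"dr": [0, 0, 0], "offset": [0, 0, 0], "hand": -1},
    {"dr": [0, 0, 0], "offset": [0, 0, -0.1], "hand": -1},
    {"dr": [0, 0, 0], "offset": [0, 0, -0.3], "hand": -1},
    {"dr": [0, 0, 0], "offset": [0, 0, -0.35], "hand": -1},
    {"dr": [0, 0, 0], "offset": [0, 0, -0.35], "hand": -1},
    {"dr": [0, 0, 0], "offset": [0, 0, -0.35], "hand": -1},
    {"dr": [0, 0, 0], "offset": [0, 0, -0.35], "hand": -1},
  ],
)

```text
time_s: 10.25
eef_pos: [477.4, -70.6, 241.6]
ee_rot: [-0.0, 0.737, 0.676, -0.0]
force: [0.9, -0.4, -0.9]
grip_width: 0.134
grip_force: 68.4
```

```bash
python3 st.py; python3 -c "
from h import *
cv2.imwrite('pics/t3.png',cv2.resize(ctrl.capture('scene')[100:250,180:380,::-1],None,fx=4,fy=4))"
```

```text
10.25 q [-0.39   0.211  1.603 -0.     1.328 -0.304] p [477.421 -70.594 241.595] F [ 0.908 -0.415 -0.851] w 0.13393614703165047 68.4390127658844
[[ 0.086  0.996 -0.   ]
 [ 0.996 -0.086  0.   ]
 [ 0.    -0.    -1.   ]]
```

View pics/t3.png

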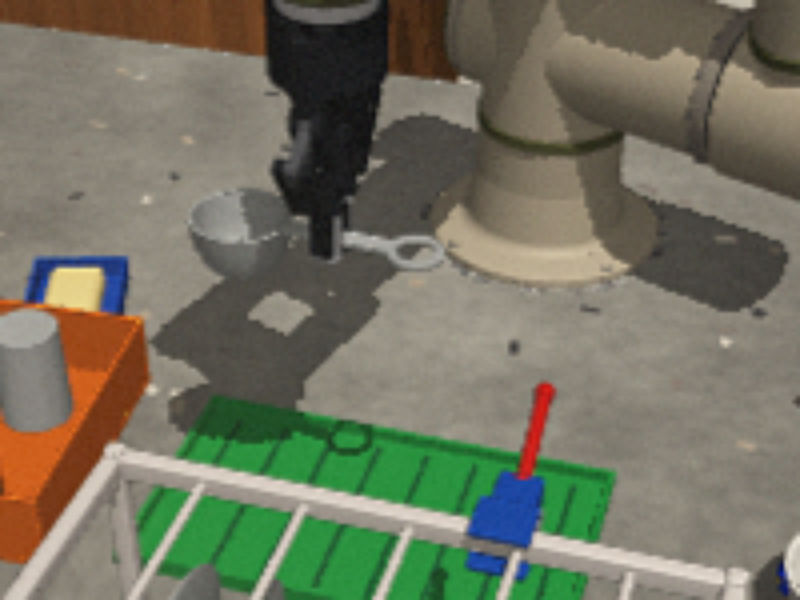

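The handle is gripped and level; in the crop the cup is at (240,225) and the eye at (415,250), and the tumbler is in the tub. Before reorienting I'll check the wrist flip with a fitted kinematic model.

```bash
cat > kin.py <<'E'
import json,numpy as np
from scipy.optimize import least_squares
from scipy.spatial.transform import Rotation as Rot
r=lambda ax,a:Rot.from_euler(ax,a).as_matrix()
def fk(p,q):
    d,H,A,B,T,a0=p
    R=r('z',q[0]);x=np.array([0,0,H])+R@[a0,d,0]
    R=R@r('y',q[1]);x=x+R@[0,0,A]
    R=R@r('y',q[2])@r('z',q[3]);x=x+R@[0,0,B]
    R=R@r('y',q[4])@r('z',q[5]);x=x+R@[0,0,T]
    return x,R@M
M=r('z',np.pi/2)
def fit():
    D=[json.loads(l) for l in open("log.jsonl")]
    f=lambda p:np.hstack([fk(p,q)[0]-x for q,x,_ in D])
    s=least_squares(f,[100,170,430,400,250,0])
    e=max(Rot.from_matrix(fk(s.x,q)[1].T@np.array(R)).magnitude() for q,_,R in D)
    return s.x,np.abs(s.fun).max(),e
def ik(p,q,x,R):
    f=lambda v:np.hstack([(fk(p,v)[0]-x)/100,Rot.from_matrix(R.T@fk(p,v)[1]).as_rotvec()])
    s=least_squares(f,q,bounds=([-2.94,-.97,.19,-1.23,.02,-2.88],[2.94,2.17,2.56,4.37,3.11,2.88]));return s.x,s.cost
if __name__=="__main__":
    np.set_printoptions(precision=2,suppress=True)
    p,e,er=fit();print(p,e,er)
    q=np.array(json.loads(open("log.jsonl").readlines()[-1])[0])
    # pitch with azimuth psi, then unyaw, then travel to peg
    def ori(az,pit):return r('z',az)@r('y',-pit)@np.array([[1,0,0],[0,-1,0],[0,0,-1.]])
    def go(x0,a0,t0,x1,a1,t1,n):
        global q
        for s in np.linspace(0,1,n+1)[1:]:
            q2,c=ik(p,q,np.array(x0)+s*(np.array(x1)-x0),ori(a0+s*(a1-a0),t0+s*(t1-t0)));dm=np.abs(q2-q).max();q=q2
            if n<9 or s*n%2==0: print(q,"dmax %.2f cost %.4f"%(dm,c))
    X=(520,-60,330);az=.55
    go((477,-71,242),1.485,0,X,az,0,8);print('pitch')
    go(X,az,0,X,az,1.4,14);print('unyaw')
    go(X,az,1.4,X,0,1.05,5);print('travel')
    go(X,0,1.05,(570,101,260),0,1.05,4);go((570,101,260),0,1.05,(640,101,195),0,1.05,3);go((640,101,195),0,1.05,(650,101,180),0,1.57,4)
E
python3 kin.py
```

```text
[116.31 175.81 426.83 396.85 254.08 -11.49] 4.862472185820764 4.752701598038686e-16
[-0.38  0.23  1.56  0.    1.36 -0.18] dmax 0.12 cost 0.0000
[-0.38  0.24  1.52  0.    1.39 -0.06] dmax 0.12 cost 0.0000
[-0.37  0.24  1.48  0.    1.42  0.07] dmax 0.12 cost 0.0000
[-0.36  0.25  1.44  0.    1.45  0.19] dmax 0.12 cost 0.0000
[-0.36  0.26  1.4   0.    1.48  0.31] dmax 0.12 cost 0.0000
[-0.35  0.27  1.36  0.    1.51  0.44] dmax 0.12 cost 0.0000
[-0.35  0.28  1.32  0.    1.54  0.56] dmax 0.12 cost 0.0000
[-0.34  0.3   1.27  0.    1.57  0.68] dmax 0.12 cost 0.0000
pitch
[-0.42  0.2   1.41  0.17  1.42  0.58] dmax 0.09 cost 0.0000
[-0.51  0.12  1.54  0.36  1.3   0.44] dmax 0.10 cost 0.0000
[-0.61  0.05  1.67  0.59  1.21  0.26] dmax 0.12 cost 0.0000
[-0.7   0.01  1.8   0.83  1.17  0.04] dmax 0.12 cost 0.0000
[-0.85  0.02  2.03  1.31  1.26 -0.4 ] dmax 0.11 cost 0.0000
[-0.88  0.07  2.12  1.51  1.36 -0.6 ] dmax 0.10 cost 0.0000
unyaw
[-0.86 -0.01  2.15  1.51  1.21 -0.52] dmax 0.15 cost 0.0000
[-0.81 -0.08  2.16  1.49  1.05 -0.42] dmax 0.16 cost 0.0000
[-0.75 -0.13  2.16  1.44  0.88 -0.29] dmax 0.17 cost 0.0000
[-0.67 -0.17  2.14  1.34  0.71 -0.11] dmax 0.18 cost 0.0000
[-0.59 -0.18  2.11  1.15  0.55  0.16] dmax 0.27 cost 0.0000
travel
[-0.44 -0.15  2.13  1.21  0.41  0.16] dmax 0.14 cost 0.0000
[-0.3  -0.09  2.13  1.31  0.27  0.12] dmax 0.14 cost 0.0000
[-0.17 -0.02  2.12  1.55  0.15 -0.06] dmax 0.24 cost 0.0000
[-0.04  0.05  2.09  2.52  0.07 -0.97] dmax 0.97 cost 0.0000
[-0.04  0.14  2.06  2.82  0.11 -1.27] dmax 0.31 cost 0.0000
[-0.04  0.22  2.03  2.93  0.16 -1.38] dmax 0.11 cost 0.0000
[-0.04  0.31  1.98  2.98  0.2  -1.43] dmax 0.08 cost 0.0000
[-0.04  0.34  2.05  3.06  0.43 -1.51] dmax 0.23 cost 0.0000
[-0.04  0.4   2.09  3.08  0.66 -1.53] dmax 0.23 cost 0.0000
[-0.04  0.48  2.12  3.09  0.89 -1.54] dmax 0.23 cost 0.0000
[-0.04  0.56  2.12  3.1   1.11 -1.55] dmax 0.22 cost 0.0000
```

Emit:
arm_command(
  increments=[
    {"dr": [0, 0, 0.181], "offset": [0, 0, -0.092], "hand": -1},
    {"dr": [0, 0, 0.181], "offset": [0, 0, -0.092], "hand": -1},
    {"dr": [0, 0, 0.181], "offset": [0, 0, -0.092], "hand": -1},
    {"dr": [0, 0, 0.181], "offset": [0, 0, -0.092], "hand": -1},
    {"dr": [0, 0, 0.181], "offset": [0, 0, -0.092], "hand": -1},
    {"dr": [0, 0, 0.181], "offset": [0, 0, -0.092], "hand": -1},
    {"dr": [0, 0, 0.181], "offset": [0, 0, -0.092], "hand": -1},
    {"dr": [0, 0, 0.181], "offset": [0, 0, -0.092], "hand": -1},
  ],
)

```text
time_s: 11.1
eef_pos: [477.7, -70.7, 328.2]
ee_rot: [-0.0, 0.985, 0.17, -0.0]
force: [-0.9, 0.3, -1.8]
grip_width: 0.135
grip_force: 68.5
```

Emit:
arm_command(
  increments=[
    {"dr": [0, 0, 0], "offset": [0.3, 0, 0], "hand": -1},
    {"dr": [0, 0, 0], "offset": [0.3, 0, 0], "hand": -1},
    {"dr": [0, 0.17, 0], "offset": [0, 0, 0], "hand": -1},
    {"dr": [0, 0.17, 0], "offset": [0, 0, 0], "hand": -1},
    {"dr": [0, 0.17, 0], "offset": [0, 0, 0], "hand": -1},
    {"dr": [0, 0.17, 0], "offset": [0, 0, 0], "hand": -1},
    {"dr": [0, 0.17, 0], "offset": [0, 0, 0], "hand": -1},
  ],
)

```text
time_s: 11.8
eef_pos: [545.4, -46.3, 328.2]
ee_rot: [-0.056, 0.93, 0.163, 0.325]
force: [1.1, 1.0, -0.2]
grip_width: 0.137
grip_force: 68.5
```

```bash
python3 st.py
```

```text
11.8 q [-0.537  0.018  1.74   0.606  1.007  0.454] p [545.367 -46.259 328.178] F [ 1.091  1.033 -0.24 ] w 0.13678859375272348 68.48057627677917
[[ 0.735  0.34   0.586]
 [ 0.267 -0.94   0.211]
 [ 0.623  0.001 -0.782]]
```

Emit:
arm_command(
  increments=[
    {"dr": [0, 0.17, 0], "offset": [0, 0, 0], "hand": -1},
    {"dr": [0, 0.17, 0], "offset": [0, 0, 0], "hand": -1},
    {"dr": [0, 0.17, 0], "offset": [0, 0, 0], "hand": -1},
    {"dr": [0, 0.17, 0], "offset": [0, 0, 0], "hand": -1},
    {"dr": [0, 0.17, 0], "offset": [0, 0, 0], "hand": -1},
    {"dr": [0, 0, 0], "offset": [0, 0, 0], "hand": -1},
  ],
)

```text
time_s: 12.4
eef_pos: [544.9, -46.3, 325.2]
ee_rot: [-0.108, 0.774, 0.134, 0.609]
force: [0.6, -1.1, -1.6]
grip_width: 0.138
grip_force: 68.5
```

Emit:
arm_command(
  increments=[
    {"dr": [-0.107, 0, 0.025], "offset": [0, 0, 0], "hand": -1},
    {"dr": [-0.107, 0, 0.025], "offset": [0, 0, 0], "hand": -1},
    {"dr": [-0.107, 0, 0.025], "offset": [0, 0, 0], "hand": -1},
    {"dr": [-0.107, 0, 0.025], "offset": [0, 0, 0], "hand": -1},
    {"dr": [0, 0, 0], "offset": [0, 0, 0], "hand": -1},
  ],
)

```text
time_s: 12.9
eef_pos: [546.0, -44.1, 329.0]
ee_rot: [-0.001, 0.785, 0.003, 0.619]
force: [0.1, 0.3, -0.9]
grip_width: 0.134
grip_force: 68.6
```

```bash
python3 st.py
cat > eye.py <<'E'
from h import *
s=ctrl.sense();w,x,y,z=s["ee_rot"];R=Rot.from_quat([x,y,z,w]).as_matrix()
np.set_printoptions(precision=3,suppress=True)
E=s["eef_pos"]+R@[60.2,0,-13.3]
ball=np.array([619.9,101.3,263.5]);u=np.array([-.866,.011,.5]);root=ball-60*u
ax=np.array([.866,-.011,.5]);
px=np.array([.866,-.011,-.5]);pz=np.array([.5,0,.866]);py=np.cross(pz,px)
d=E-root;print("eye",E,"in peg frame",d@px,d@py,d@pz)
for k,t in(("60+25 out",root+u*85),("40 out",root+u*40),("15 out",root+u*15)):
    print(k,"world",t-E,"rows units",R.T@(t-E)/120)
E
python3 eye.py
```

```text
12.9 q [-0.548 -0.076  2.227  2.039  0.609 -0.699] p [545.958 -44.15  328.965] F [ 0.118  0.317 -0.858] w 0.1343892692964594 68.58836531639099
[[ 0.233  0.006  0.972]
 [ 0.004 -1.     0.005]
 [ 0.972  0.003 -0.233]]
eye [547.072 -43.954 390.606] in peg frame -185.02898449485969 -146.64014481603084 73.6595406634176
60+25 out world [  51.178  145.529 -114.606] rows units [-0.824 -1.213  0.644]
40 out world [  90.148  145.034 -137.106] rows units [-0.93  -1.208  1.003]
15 out world [ 111.798  144.759 -149.606] rows units [-0.99  -1.205  1.203]
```

Emit:
arm_command(
  increments=[
    {"dr": [0, 0, 0], "offset": [0, -0.202, 0], "hand": -1},
    {"dr": [0, 0, 0], "offset": [-0.165, -0.202, 0.129], "hand": -1},
    {"dr": [0, 0, 0], "offset": [-0.165, -0.202, 0.129], "hand": -1},
    {"dr": [0, 0, 0], "offset": [-0.165, -0.202, 0.129], "hand": -1},
    {"dr": [0, 0, 0], "offset": [-0.165, -0.202, 0.129], "hand": -1},
    {"dr": [0, 0, 0], "offset": [-0.165, -0.202, 0.129], "hand": -1},
    {"dr": [0, 0, 0], "offset": [0, 0, 0], "hand": -1},
    {"dr": [0, 0, 0], "offset": [0, 0, 0], "hand": -1},
  ],
)

```text
time_s: 13.7
eef_pos: [597.8, 97.7, 216.1]
ee_rot: [-0.002, 0.784, 0.003, 0.62]
force: [-0.8, -1.1, -0.4]
grip_width: 0.14
grip_force: 68.7
```

```bash
python3 st.py; python3 eye.py; python3 -c "
from h import *
a=cv2.resize(ctrl.capture('scene')[150:290,240:390,::-1],None,fx=2.6,fy=4)
b=cv2.resize(ctrl.capture('top')[140:280,180:330,::-1],None,fx=2.6,fy=4)
cv2.imwrite('pics/t4.png',np.hstack([a,b]))"
```

```text
13.7 q [-0.058  0.321  2.184  3.044  0.703 -1.512] p [597.835  97.698 216.125] F [-0.821 -1.117 -0.385] w 0.13992227061121046 68.700510263443
[[ 0.231  0.007  0.973]
 [ 0.002 -1.     0.006]
 [ 0.973  0.001 -0.231]]
eye [598.782  97.747 277.769] in peg frame -85.38824035705503 -3.8327674754966936 1.7978946577366415
60+25 out world [-0.532  3.828 -1.769] rows units [-0.015 -0.032 -0.001]
40 out world [ 38.438   3.333 -24.269] rows units [-0.123 -0.026  0.359]
15 out world [ 60.088   3.058 -36.769] rows units [-0.183 -0.022  0.558]
```

View pics/t4.png

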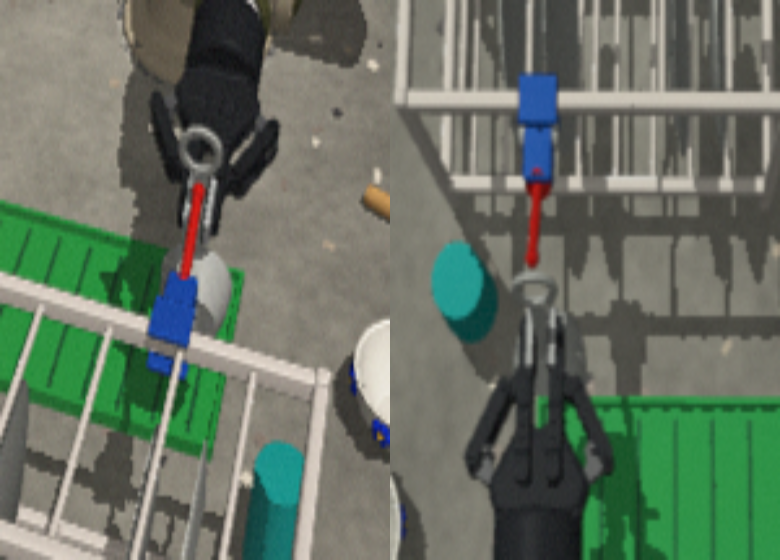

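In the scene half the eye is at crop (201,150), just beyond the ball at (199,188). In the top half the ring is at (534,290) and the tip at (531,265). I'll triangulate both.

Run:
```python
from h import *
f=lambda u,v:(240+(u+.5)/2.6-.5,150+(v+.5)/4-.5)
g=lambda u,v:(180+(u-390+.5)/2.6-.5,140+(v+.5)/4-.5)
print("eye",tri(f(201,150),g(534,290)),"ball",tri(f(199.5,188),g(531.5,263)))
for X in([598.8,97.7,277.8],[619.9,101.3,263.5]):print(proj("scene",X),proj("top",X), "meas",f(201,150),g(534,290))
```

```text
eye [598.59736699  97.80983929 276.17868765] ball [616.64092426 101.36066485 262.5865453 ]
[316.9504609  186.59138635] [234.99404613 211.89828956] meas (317.0, 187.125) (235.07692307692307, 212.125)
[316.29655489 197.12101718] [234.24075646 203.82606794] meas (317.0, 187.125) (235.07692307692307, 212.125)
```

Emit:
arm_command(
  increments=[
    {"dr": [0, 0, 0], "offset": [-0.015, -0.03, 0], "hand": -1},
    {"dr": [0, 0, 0], "offset": [0, 0, 0], "hand": -1},
    {"dr": [0, 0, 0], "offset": [-0.026, 0.001, 0.088], "hand": -1},
    {"dr": [0, 0, 0], "offset": [-0.026, 0.001, 0.088], "hand": -1},
    {"dr": [0, 0, 0], "offset": [-0.026, 0.001, 0.088], "hand": -1},
    {"dr": [0, 0, 0], "offset": [-0.026, 0.001, 0.088], "hand": -1},
    {"dr": [0, 0, 0], "offset": [-0.026, 0.001, 0.088], "hand": -1},
    {"dr": [0, 0, 0], "offset": [0, 0, 0], "hand": -1},
  ],
)

```text
time_s: 14.6
eef_pos: [645.2, 100.0, 185.0]
ee_rot: [-0.0, 0.785, 0.002, 0.619]
force: [-0.9, -0.4, -0.9]
grip_width: 0.141
grip_force: 68.7
```

```bash
python3 st.py; python3 eye.py
```

```text
14.6 q [-0.043  0.467  2.068  3.075  0.728 -1.533] p [645.176  99.969 185.015] F [-0.854 -0.393 -0.908] w 0.1407401736431364 68.68645191192627
[[ 0.234  0.003  0.972]
 [ 0.002 -1.     0.003]
 [ 0.972  0.002 -0.234]]
eye [646.308 100.081 246.656] in peg frame -28.700259175397964 -0.8747632096859171 -1.383050454998985
60+25 out world [-48.058   1.494  29.344] rows units [ 0.144 -0.013 -0.446]
40 out world [-9.088  0.999  6.844] rows units [ 0.038 -0.008 -0.087]
15 out world [12.562  0.724 -5.656] rows units [-0.021 -0.006  0.113]
```

Emit:
arm_command(
  increments=[
    {"dr": [0, 0.049, 0], "offset": [-0.013, -0.002, 0.06], "hand": -1},
    {"dr": [0, 0.049, 0], "offset": [-0.015, -0.002, 0.06], "hand": -1},
    {"dr": [0, 0.049, 0], "offset": [-0.016, -0.002, 0.06], "hand": -1},
    {"dr": [0, 0, 0], "offset": [0, 0, 0], "hand": -1},
    {"dr": [0, 0, 0], "offset": [0, 0, 0], "hand": -1},
  ],
)

```text
time_s: 15.1
eef_pos: [664.2, 101.0, 176.4]
ee_rot: [-0.0, 0.749, 0.002, 0.663]
force: [-0.7, -1.4, -0.4]
grip_width: 0.14
grip_force: 68.7
```

```bash
python3 st.py; python3 eye.py; python3 -c "
from h import *
a=cv2.resize(ctrl.capture('scene')[150:290,240:390,::-1],None,fx=2.6,fy=4)
b=cv2.resize(ctrl.capture('top')[140:280,180:330,::-1],None,fx=2.6,fy=4)
cv2.imwrite('pics/t5.png',np.hstack([a,b]))"
```

```text
15.1 q [-0.039  0.575  2.035  3.088  0.919 -1.545] p [664.213 100.951 176.441] F [-0.69  -1.365 -0.369] w 0.1395240104299845 68.70528817176819
[[ 0.121  0.003  0.993]
 [ 0.002 -1.     0.003]
 [ 0.993  0.002 -0.121]]
eye [658.268 101.043 237.805] in peg frame -13.927904104376525 0.24942718237470307 -3.0676048943356005
60+25 out world [-60.018   0.532  38.195] rows units [ 0.256 -0.006 -0.535]
40 out world [-21.048   0.037  15.695] rows units [ 0.109 -0.001 -0.19 ]
15 out world [ 0.602 -0.238  3.195] rows units [0.027 0.002 0.002]
```

View pics/t5.png

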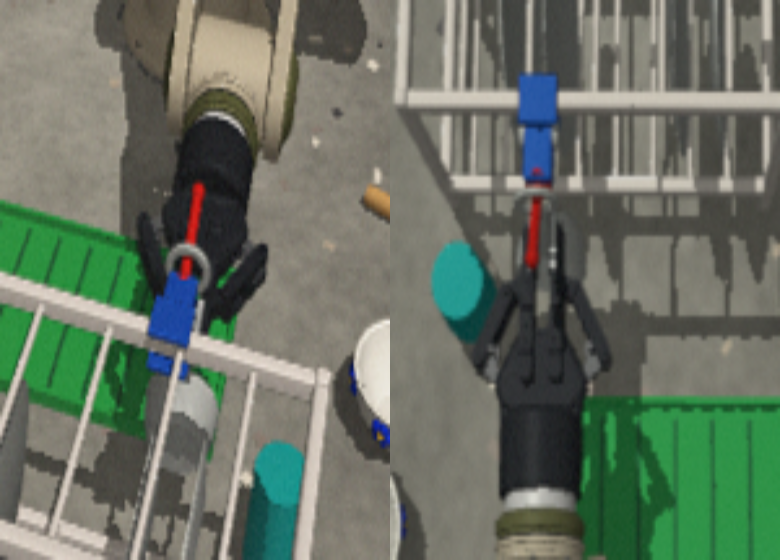

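The ring is around the peg near the collar, at crop (188,265) in the scene half. I'll lower it until it rests, open the fingers and back out.

Emit:
arm_command(
  increments=[
    {"dr": [0, 0, 0], "offset": [-0.009, 0, 0], "hand": -1},
    {"dr": [0, 0, 0], "offset": [-0.009, 0, 0], "hand": -1},
    {"dr": [0, 0, 0], "offset": [0, 0, 0], "hand": -1},
  ],
)

```text
time_s: 15.5
eef_pos: [664.0, 100.8, 174.5]
ee_rot: [-0.0, 0.748, 0.002, 0.664]
force: [-0.3, -0.4, -0.5]
grip_width: 0.136
grip_force: 68.7
```

```bash
python3 st.py; python3 eye.py
```

```text
15.5 q [-0.04   0.58   2.036  3.089  0.926 -1.546] p [664.045 100.848 174.482] F [-0.334 -0.405 -0.527] w 0.13617454702153717 68.70537042617798
[[ 0.119  0.003  0.993]
 [ 0.002 -1.     0.003]
 [ 0.993  0.002 -0.119]]
eye [658.029 100.94  235.839] in peg frame -13.15053736788694 0.15510932477486147 -4.889568549088515
60+25 out world [-59.779   0.635  40.161] rows units [ 0.273 -0.006 -0.535]
40 out world [-20.809   0.14   17.661] rows units [ 0.125 -0.001 -0.19 ]
15 out world [ 0.841 -0.135  5.161] rows units [0.044 0.001 0.002]
```

Not touching yet, so I'll lower it in 1 mm steps.

Emit:
arm_command(
  increments=[
    {"dr": [0, 0, 0], "offset": [-0.009, 0, 0], "hand": -1},
    {"dr": [0, 0, 0], "offset": [-0.009, 0, 0], "hand": -1},
    {"dr": [0, 0, 0], "offset": [0, 0, 0], "hand": -1},
  ],
)

```text
time_s: 15.8
eef_pos: [663.9, 100.8, 172.4]
ee_rot: [-0.0, 0.748, 0.002, 0.664]
force: [0.6, -0.3, 0.3]
grip_width: 0.139
grip_force: 68.7
```

Emit:
arm_command(
  increments=[
    {"dr": [0, 0, 0], "offset": [-0.009, 0, 0], "hand": -1},
    {"dr": [0, 0, 0], "offset": [-0.003, 0, 0], "hand": -1},
  ],
)

```text
time_s: 16.0
eef_pos: [664.1, 100.8, 171.8]
ee_rot: [-0.0, 0.747, 0.002, 0.665]
force: [0.6, 0.4, 3.6]
grip_width: 0.139
grip_force: 68.7
```

Contact: 3.6 N upward. Open and wait.

Emit:
arm_command(
  increments=[
    {"dr": [0, 0, 0], "offset": [0, 0, 0], "hand": 0},
    {"dr": [0, 0, 0], "offset": [0, 0, 0], "hand": 0},
    {"dr": [0, 0, 0], "offset": [0, 0, 0], "hand": 0},
    {"dr": [0, 0, 0], "offset": [0, 0, -0.05], "hand": 0},
    {"dr": [0, 0, 0], "offset": [0, 0, -0.1], "hand": 0},
    {"dr": [0, 0, 0], "offset": [0, 0, -0.2], "hand": 0},
    {"dr": [0, 0, 0], "offset": [0, 0, -0.3], "hand": 0},
    {"dr": [0, 0, 0], "offset": [0, 0, -0.3], "hand": 0},
  ],
)

```text
time_s: 16.8
eef_pos: [548.8, 100.6, 184.5]
ee_rot: [-0.0, 0.748, 0.002, 0.663]
force: [0.4, 0.6, -0.1]
grip_width: 0.495
grip_force: 0.0
```

Emit:
arm_command(
  increments=[
    {"dr": [0, 0, 0], "offset": [0, 0, -0.3], "hand": 0},
    {"dr": [0, 0, 0], "offset": [0, 0, 0], "hand": 0},
    {"dr": [0, 0, 0], "offset": [0, 0, 0], "hand": 0},
    {"dr": [0, 0, 0], "offset": [0, 0, 0], "hand": 0},
    {"dr": [0, 0, 0], "offset": [0, 0, 0], "hand": 0},
    {"dr": [0, 0, 0], "offset": [0, 0, 0], "hand": 0},
    {"dr": [0, 0, 0], "offset": [0, 0, 0], "hand": 0},
    {"dr": [0, 0, 0], "offset": [0, 0, 0], "hand": 0},
  ],
)

```text
time_s: 17.6
eef_pos: [514.9, 100.4, 188.7]
ee_rot: [-0.0, 0.748, 0.002, 0.664]
force: [-0.5, -0.5, -0.1]
grip_width: 0.503
grip_force: 0.0
```

Emit:
arm_command(
  increments=[
    {"dr": [0, 0, 0], "offset": [0, 0, 0], "hand": 0},
    {"dr": [0, 0, 0], "offset": [0, 0, 0], "hand": 0},
    {"dr": [0, 0, 0], "offset": [0, 0, 0], "hand": 0},
    {"dr": [0, 0, 0], "offset": [0, 0, 0], "hand": 0},
    {"dr": [0, 0, 0], "offset": [0, 0, 0], "hand": 0},
    {"dr": [0, 0, 0], "offset": [0, 0, 0], "hand": 0},
    {"dr": [0, 0, 0], "offset": [0, 0, 0], "hand": 0},
    {"dr": [0, 0, 0], "offset": [0, 0, 0], "hand": 0},
  ],
)

```text
time_s: 18.4
eef_pos: [514.8, 100.4, 188.8]
ee_rot: [-0.0, 0.748, 0.002, 0.664]
force: [0.1, -0.3, -0.7]
grip_width: 0.501
grip_force: 0.0
```

```bash
python3 st.py; python3 -c "
from h import *
s=ctrl.capture('scene');t=ctrl.capture('top')
for i in range(10): s2=ctrl.capture('scene')
print('motion',np.abs(s.astype(int)-s2).max(axis=2)[150:290,240:390].max(), (np.abs(s.astype(int)-s2).max(axis=2)>60).sum())
a=cv2.resize(s2[150:290,120:390,::-1],None,fx=1.8,fy=2.5)
b=cv2.resize(t[140:280,180:330,::-1],None,fx=2,fy=2.5)
cv2.imwrite('pics/t6.png',np.hstack([a,b]))"
```

```text
18.4 q [-0.065  0.383  2.433  3.067  1.127 -1.549] p [514.799 100.385 188.752] F [ 0.086 -0.268 -0.72 ] w 0.5006147365295358 0.0
[[ 0.119  0.003  0.993]
 [ 0.002 -1.     0.003]
 [ 0.993  0.002 -0.119]]
motion 55 0
```

View pics/t6.png

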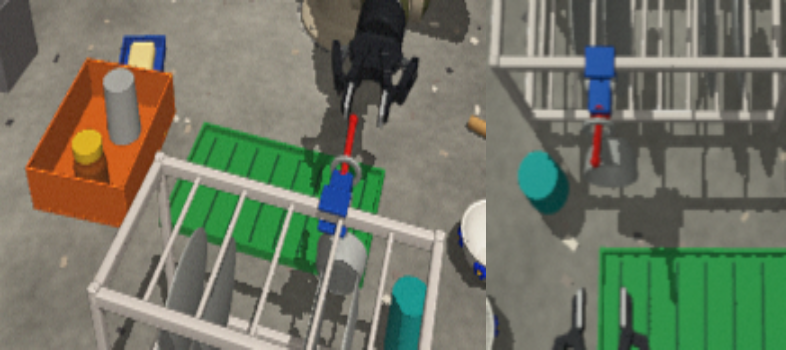

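The strainer hangs on the peg with its ring at crop (345,165) and cup below at (348,262). The tumbler stands in the tub at (122,105). I'll let things settle a little longer and hand in.

Emit:
arm_command(
  increments=[
    {"dr": [0, 0, 0], "offset": [0, 0, 0], "hand": 0},
    {"dr": [0, 0, 0], "offset": [0, 0, 0], "hand": 0},
    {"dr": [0, 0, 0], "offset": [0, 0, 0], "hand": 0},
    {"dr": [0, 0, 0], "offset": [0, 0, 0], "hand": 0},
    {"dr": [0, 0, 0], "offset": [0, 0, 0], "hand": 0},
    {"dr": [0, 0, 0], "offset": [0, 0, 0], "hand": 0},
    {"dr": [0, 0, 0], "offset": [0, 0, 0], "hand": 0},
    {"dr": [0, 0, 0], "offset": [0, 0, 0], "hand": 0},
  ],
)

```text
time_s: 19.8
eef_pos: [514.8, 100.4, 188.8]
ee_rot: [-0.0, 0.748, 0.002, 0.664]
force: [0.4, -0.9, 0.1]
grip_width: 0.5
grip_force: 0.0
```

Emit:
arm_command(
  increments=[
    {"dr": [0, 0, 0], "offset": [0, 0, 0], "hand": 0},
    {"dr": [0, 0, 0], "offset": [0, 0, 0], "hand": 0},
    {"dr": [0, 0, 0], "offset": [0, 0, 0], "hand": 0},
    {"dr": [0, 0, 0], "offset": [0, 0, 0], "hand": 0},
    {"dr": [0, 0, 0], "offset": [0, 0, 0], "hand": 0},
    {"dr": [0, 0, 0], "offset": [0, 0, 0], "hand": 0},
    {"dr": [0, 0, 0], "offset": [0, 0, 0], "hand": 0},
    {"dr": [0, 0, 0], "offset": [0, 0, 0], "hand": 0},
  ],
)

```text
time_s: 20.6
eef_pos: [514.8, 100.4, 188.8]
ee_rot: [-0.0, 0.748, 0.002, 0.664]
force: [0.8, -0.2, 0.2]
grip_width: 0.5
grip_force: 0.0
```

```bash
python3 -c "
from h import *
p=[ctrl.capture('scene').astype(int)[200:290,280:360] for _ in range(12)]
print([int((np.abs(a-p[0]).max(axis=2)>25).sum()) for a in p])
print(ctrl.finish_job())"
```

```text
[0, 2, 5, 9, 11, 14, 10, 7, 4, 1, 0, 2]
the job is handed in; nothing more can be done
None
```

I handed the job in at about 21 s with the strainer hanging by its eye on the red peg, cup down, and the tumbler mouth-down in the tub clear of the jar; the strainer was still swaying very slightly, and no verdict came back.

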